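# Sort the bench ware after a run

## Robot

A 7-joint arm with a two-finger parallel gripper is mounted at the origin on the work surface; the furniture and walls round the work are solid. World frame = base frame: x ahead of the robot, y to its left, z up, the work surface at z = 0. Lengths are in m, angles in rad, forces in N, time in s.
With the tool pointing down it reaches from about 0.425 to 0.925 m from the base axis. Payload 6.8 kg.
Tool frame: the origin (TCP) lies at the very end of the fingers, on their centre line; the grasp point (between the pads) lies 19 mm behind it; z points along the fingers, y is the line along which they close (so a half turn about z gives the same grasp; the last joint's range is limited). The gripper opens to 85 mm and grips with 20 to 120 N. Pads are 22 mm wide; open, the fingers measure 114 mm over their backs; the gripper's body (76 mm by 85 mm) begins 54 mm behind the grasp point. The pads swing forward as they close: fully open they stand 13 mm farther back than shut.
Start: joints at [1.06, 0.477, 0.022, 1.555, -0.011, 1.109, -0.083], TCP at [0.265, -0.621, 0.231] pointing down, gripper open.
Joint ranges: [-2.96, 2.96], [-0.34, 2.1], [-1.41, 1.46], [0.24, 2.44], [-1.37, 4.51], [0.17, 1.92], [-2.96, 2.96]. Speed limits (rad/s): [2.39, 2.39, 3.14, 3.14, 3.14, 3.14, 3.14].

## Interface

Orientations are given as a unit quaternion [w, x, y, z].
In Python, from bench import ctrl gives the robot as it stands. The module is installed in compiled form; this text tells all that it offers.
- The arm moves only by the tool jog_arm, never from a script. Its argument "motion" is text: rows parted by semicolons, each of 4 numbers parted by spaces: the shift along the tool's x, y, z in normalised numbers (1 is 80 cm), then the turn about the tool's z in a scale on which 1.0 is 120 degrees. In form: x y z twist; .... A call has 1 to 8 rows; each row is the pose to reach, as a shift and turn from the pose commanded when the call began, along the tool's axes at that moment; what a row does not reach only later rows make up. A row lasts 1/8 s, in which the tool goes at most 62.5 mm and 10.7 degrees, less where a joint would pass 70% of its speed; a pose out of reach is approached as far as the arm can. Shift and turn numbers lie between -1 and 1, and a call with a number outside is refused. A call with a gripper value outside its range is refused whole. "hand" is the closure, from 0 (fully open) to 1 (shut), set as the call begins (left out, the last holds). The fingers move at their own pace and stop on an object; "squeeze" is the grip in N (left out, the last holds). Time passes only in rows, so rows that repeat a pose let the fingers close. It gives the time, the measured TCP pose, the force, the opening and the grip force at its end, in the units of the state.
- ctrl.state(): the state, without advancing time (a new reading comes with each control period).
- ctrl.read_camera(name): name is "side" or "top"; returns (picture, depth): 420x560x3 uint8, red, green, blue; 420x560 float32, m along the optical axis (not along the pixel's ray), 0 where there is no reading.
- ctrl.camera_params(name): a dict with "camera_matrix" (3x3 intrinsics, pixels), "k1" (the pictures are not rectified: a ray, as slopes to the right and down, at radius r is drawn at 1 + k1 r^2 times it, then the intrinsics apply), "origin" and "orientation" of the camera in the world. Camera axes: x right, y down, z forward; pixel columns grow to the right and rows downward; lengths in m; the calibration is good to about 2 mm. A picture is of the moment at which its call begins. camera_params takes no time and is no camera call.
- ctrl.job_done(): hands the job in; it is judged then, once.
The state is a dict: "t": time; "joints": joint angles; "dq": joint speeds; "tau": joint torques, N m; "tcp_pos": TCP position; "tool_rot": TCP orientation; "force": force on the tool from outside, world axes, zero at the start; "torque": the same for the moment, N m; "opening": opening from 0.0 (shut) to 1.0 (fully open); "grasp_force": force on a finger pad.
Only numpy, scipy, OpenCV 4.12 (cv2) and the standard library are available. Lean on these libraries where they do the work, as an engineer would, in place of code of your own. Each camera call takes 0.05 s, during which the arm holds its last target. There are 200 camera calls.

## Task

Sort the five loose things at the front of the bench into the grey fixtures behind them: stack the two petri dishes squarely one on the other, flat in the round holder; stand the two brown dropper bottles in the two-bay rack, one in each bay; and stand the small beaker inside the square tray. Either dish may be the lower one and either bottle may take either bay. Keep the beaker and the bottles upright throughout.

Things in the scene. Friction and masses are not known exactly. Their poses are not given: they have to be found in the camera images.
- dish_1: flat round petri dish of clear plastic with its lid on (lid and dish stay together), 59 mm across, 13 mm high; one of two alike. Origin: centre of its underside, z up. The lid's side, 6 to 13 mm above the underside, is the part to grip. Its flat top can carry the other dish.
- dish_2: flat round petri dish of clear plastic with its lid on (lid and dish stay together), 59 mm across, 13 mm high; one of two alike. Origin: centre of its underside, z up. The lid's side, 6 to 13 mm above the underside, is the part to grip. Its flat top can carry the other dish.
- beaker: small clear glass beaker, open at the top, 60 mm high, wall 46 mm across from 4 to 53 mm up, rim 53 mm across with a pouring lip to its own +y. Origin: centre of its underside (the round wall's centre lies about 2 mm to its +y), z up. Grip it round the wall across its own x axis. Its own +y starts within 30 degrees of pointing to the robot (-x of the world).
- dropper_1: small brown dropper bottle with black cap, standing; body 27 mm across, 67 mm high, straight-sided from about 5 to 42 mm up; one of two alike. Origin: centre of its underside, z up.
- dropper_2: small brown dropper bottle with black cap, standing; body 27 mm across, 67 mm high, straight-sided from about 5 to 42 mm up; one of two alike. Origin: centre of its underside, z up.
- bottle_rack: low rectangular rack, 108 mm along its x by 58 mm along its y, walls 18 mm high and 4 mm thick, floor 4 mm thick, one wall across the middle making two bays, each 48 mm along x by 50 mm along y, centred at x = +26 mm and x = -26 mm (y = 0). Fixed to the bench, grey plastic. Origin: centre of its underside, on the bench; z up. Yaw within 15 degrees of straight.
- beaker_tray: low square tray without divisions, 90 x 90 mm outside, 82 mm inside, walls 14 mm high, floor 4 mm thick. Fixed to the bench, grey plastic. Origin: centre of its underside, on the bench; z up. Yaw within 15 degrees of straight.
- dish_holder: round shallow holder, 84 mm across, inside 76 mm across, floor 4 mm thick, rim 8 mm high over the bench (4 mm above its floor), a small flat tab on its -x side. Fixed to the bench, grey plastic. Origin: centre of its underside, on the bench; z up. Yaw within 15 degrees of straight.
Mind the look-alikes: they are no part of the job. Leave any orange or red look-alike of the dropper_2 alone.

How it is judged:
At the end, for the whole second after the job is handed in: Dishes flat in the round holder, lower on its floor within 12 mm of centre, upper on it within 12 mm of centred; one dropper bottle on the floor of each rack bay; beaker on the floor of the square tray; all upright within 0.1 rad and at rest (((horizontal distance between dish_1 and dish_holder below 0.012 m and z of dish_1 in the frame of dish_holder between 0.001 and 0.007 m and horizontal distance between dish_2 and dish_1 below 0.012 m and z of dish_2 in the frame of dish_holder between 0.0135 and 0.0205 m) or (horizontal distance between dish_2 and dish_holder below 0.012 m and z of dish_2 in the frame of dish_holder between 0.001 and 0.007 m and horizontal distance between dish_1 and dish_2 below 0.012 m and z of dish_1 in the frame of dish_holder between 0.0135 and 0.0205 m)) and (((x of dropper_1 in the frame of bottle_rack between 0.012 and 0.04 m and y of dropper_1 in the frame of bottle_rack between -0.014 and 0.014 m and z of dropper_1 in the frame of bottle_rack between -0.001 and 0.008 m) and (x of dropper_2 in the frame of bottle_rack between -0.04 and -0.012 m and y of dropper_2 in the frame of bottle_rack between -0.014 and 0.014 m and z of dropper_2 in the frame of bottle_rack between -0.001 and 0.008 m)) or ((x of dropper_1 in the frame of bottle_rack between -0.04 and -0.012 m and y of dropper_1 in the frame of bottle_rack between -0.014 and 0.014 m and z of dropper_1 in the frame of bottle_rack between -0.001 and 0.008 m) and (x of dropper_2 in the frame of bottle_rack between 0.012 and 0.04 m and y of dropper_2 in the frame of bottle_rack between -0.014 and 0.014 m and z of dropper_2 in the frame of bottle_rack between -0.001 and 0.008 m))) and x of beaker in the frame of beaker_tray between -0.024 and 0.024 m and y of beaker in the frame of beaker_tray between -0.024 and 0.024 m and z of beaker in the frame of beaker_tray between -0.001 and 0.008 m and angle between each of dish_1, dish_2, beaker, dropper_1, dropper_2's own z axis and vertical below 0.1 rad and linear speed of each of dish_1, dish_2, beaker, dropper_1, dropper_2 below 0.02 m/s); the robot touches nothing.
It fails at once if the beaker tipped over (more than 45 degrees) (angle between beaker's own z axis and vertical above 0.785 rad).
It fails at once if a dropper bottle tipped over (more than 45 degrees) (angle between dropper_1's own z axis and vertical above 0.785 rad).
It fails at once if a dropper bottle tipped over (more than 45 degrees) (angle between dropper_2's own z axis and vertical above 0.785 rad).
It also fails if it takes over 134 s, if anything falls off the work surface, if the arm or the gripper's body presses on something with over 40 N, if the wrist force passes 120 N, or if a joint passes its speed limit or range.

## Working session

There is one attempt and no reset: what is moved stays moved. The work goes in short steps, Python scripts to look and compute and a tool call to move; the robot and the scene stay as the last step left them, time stands still between calls to the robot, and variables do not carry over. Pictures are saved under pics/ and viewed, at most 14 in all, crops included, and the job is handed in when it is done.

Besides the shell and the picture viewer there is one more tool, called after "Request:" as a command line: name --argument value ..., lists and objects as JSON in quotes. jog_arm: Moves the arm, as the interface text tells. Its arguments: {"type":"object","properties":{"motion":{"type":"string"},"hand":{"type":"number"},"squeeze":{"type":"number"}},"required":["motion"]}

```bash
mkdir -p pics; cat > h.py <<'E'
import numpy as np, cv2
from bench import ctrl
from scipy.spatial.transform import Rotation as R
def rot(q): return R.from_quat([q[1],q[2],q[3],q[0]]).as_matrix()
def rays(name,uv):
    p=ctrl.camera_params(name);K=np.array(p["camera_matrix"],float);uv=np.atleast_2d(uv).astype(float)
    d=np.c_[(uv[:,0]-K[0,2])/K[0,0],(uv[:,1]-K[1,2])/K[1,1]];s=d.copy()
    for _ in range(20): s=d/(1+p["k1"]*(s**2).sum(1,keepdims=True))
    o=p["orientation"];M=rot(o) if np.size(o)==4 else np.array(o)
    return np.array(p["origin"]),np.c_[s,np.ones(len(s))]@M.T
def onplane(name,uv,z):
    o,d=rays(name,uv);return o+d*((z-o[2])/d[:,2])[:,None]
def cloud(name,depth):
    v,u=np.mgrid[0:420,0:560];o,d=rays(name,np.c_[u.ravel(),v.ravel()])
    return (o+d*depth.reshape(-1,1)).reshape(420,560,3)
E
python3 - <<'E'
from h import *
for n in("top","side"):
    im,d=ctrl.read_camera(n);cv2.imwrite(f"pics/{n}0.png",im[:,:,::-1]);np.savez(f"pics/{n}0.npz",im=im,d=d);print(n,ctrl.camera_params(n))
print(ctrl.state())
E
```

```text
top {'camera_matrix': array([[540.98839464,   0.        , 280.07701324],
       [  0.        , 540.98839464, 205.74953149],
       [  0.        ,   0.        ,   1.        ]]), 'k1': -0.04988077557052631, 'origin': array([ 0.43592483, -0.01017444,  1.33086072]), 'orientation': array([-0.01944979,  0.70721271, -0.70639728,  0.02178918])}
side {'camera_matrix': array([[523.52193163,   0.        , 283.46335164],
       [  0.        , 523.52193163, 214.02321943],
       [  0.        ,   0.        ,   1.        ]]), 'k1': -0.06825232252677171, 'origin': array([ 0.03066871, -0.91687979,  0.50717401]), 'orientation': array([-0.51230048,  0.81970751, -0.21038007,  0.14617815])}
{'t': 0.1, 'joints': array([ 1.0598977 ,  0.47773539,  0.02236093,  1.55631439, -0.01153224,
        1.10930288, -0.08315998]), 'dq': array([ 0.0005953 , -0.00065063,  0.00239072, -0.00317864, -0.00158281,
        0.00158066,  0.0012521 ]), 'tau': array([ 5.15262174e-03, -5.97756529e+01,  1.61443133e+00, -2.81953561e+01,
        1.29472141e-02,  4.99814720e-03,  4.54316009e-06]), 'tcp_pos': array([ 0.26438317, -0.62050696,  0.23042737]), 'tool_rot': array([-7.88196443e-04,  9.79794310e-01,  2.00006109e-01, -2.11135624e-04]), 'force': array([ 0.87124151, -0.31586224, -0.5762164 ]), 'torque': array([-0.03286121,  0.01145572,  0.09231784]), 'grasp_force': 0.0, 'opening': 1.0012974980780895}
```

View pics/top0.png

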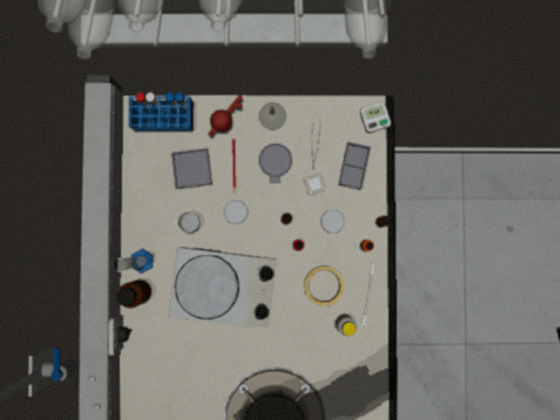

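View pics/side0.png

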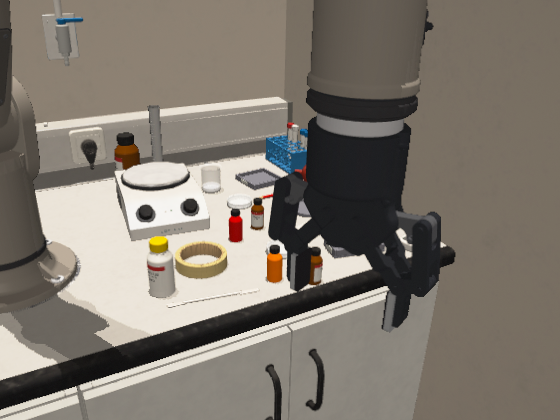

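The top view has +x up and +y left. The dishes are at (236,211) and (332,221), the beaker at (190,222), and the brown droppers at (287,218) and (382,222). The red and orange decoys are at (298,245) and (367,245). The tray is at (192,168), the holder at (275,160) and the rack at (354,166). The side view shows the gripper hiding part of the bench.

```bash
python3 - <<'E'
from h import *
z=np.load("pics/top0.npz");im=z["im"];c=im[130:265,160:400][:,:,::-1]
c=cv2.convertScaleAbs(c,alpha=1.4);c=cv2.resize(c,None,fx=3.3,fy=3.3,interpolation=cv2.INTER_CUBIC);cv2.imwrite("pics/crop0.png",c)
P=cloud("top",z["d"])
for nm,(u,v) in dict(d1=(236,211),d2=(332,221),bk=(190,222),dr1=(287,218),dr2=(382,222),bench=(310,215),tray=(192,168),hold=(275,160),rk1=(350,178),rk2=(357,155)).items():
    w=P[v-2:v+3,u-2:u+3].reshape(-1,3); print(nm,np.round(np.median(w,0),3),w[:,2].std().round(4))
E
```

```text
d1 [0.5   0.093 0.013] 0.0027
d2 [ 0.476 -0.141  0.013] 0.0024
bk [0.473 0.205 0.01 ] 0.0025
dr1 [ 0.481 -0.031  0.066] 0.0022
dr2 [ 0.472 -0.255  0.055] 0.0078
bench [ 0.491 -0.088 -0.   ] 0.0028
tray [0.606 0.203 0.003] 0.0024
hold [ 0.627 -0.002  0.003] 0.2603
rk1 [ 0.582 -0.187  0.004] 0.26
rk2 [ 0.64  -0.205  0.003] 0.0024
```

View pics/crop0.png

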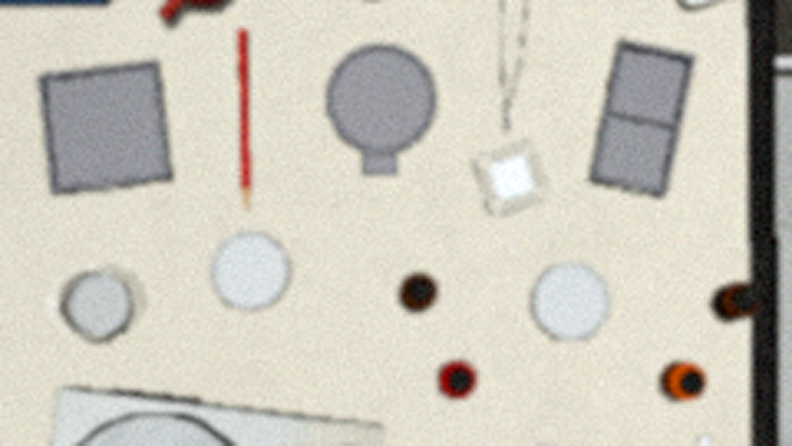

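The crop shows the tray tilted by a few degrees, the rack's long axis mostly along x, and a black rail beside the right-hand brown bottle.

```bash
cat >> h.py <<'E'
def go(x,y,z,yaw):
    "shift for jog: target TCP, yaw(deg) of tool y axis (closing line), modulo 180"
    s=ctrl.state();M=rot(s["tool_rot"]);d=M.T@(np.array([x,y,z])-s["tcp_pos"])*1000
    cy=np.degrees(np.arctan2(M[1,1],M[0,1]));t=(yaw-cy+90)%180-90
    print("go",np.round(d,1),"twist",round(-t,1),"| t",round(s["t"],2),"tcp",np.round(s["tcp_pos"],4),"cy",round(cy,1),"j7",round(s["joints"][6],2),"open",round(s["opening"],3),"gf",round(s["grasp_force"],1),"F",np.round(s["force"],1))
E
python3 - <<'E'
from h import *
z=np.load("pics/top0.npz");im=z["im"];P=cloud("top",z["d"]);ok=z["d"]>0.1
h=cv2.cvtColor(im,cv2.COLOR_RGB2HSV);f=im.astype(int)
yy,xx=np.mgrid[0:420,0:560]
def box(u,v,r): return (abs(xx-u)<=r)&(abs(yy-v)<=r)
def cont(m):
    c,_=cv2.findContours(m.astype(np.uint8),cv2.RETR_EXTERNAL,cv2.CHAIN_APPROX_NONE);return max(c,key=cv2.contourArea)
for n,u,v in(("d1",236,211),("d2",332,221)):
    m=box(u,v,17)&(f[:,:,2]>f[:,:,0]-4)&(f[:,:,2]>100);m=cv2.medianBlur(m.astype(np.uint8),3);c=cont(m);(a,b),r=cv2.minEnclosingCircle(c);M=cv2.moments(c)
    g=(M["m10"]/M["m00"],M["m01"]/M["m00"]);print(n,g,r,onplane("top",g,.011).round(4))
for n,u,v in(("dr1",287,218),("dr2",382,222)):
    m=box(u,v,12)&ok&(P[...,2]>.057)&(P[...,2]<.08)&(f.max(2)<90);print(n,m.sum(),P[m].mean(0).round(4),np.median(P[m],0).round(4))
m=box(190,222,20)&ok&(P[...,2]>.045)&(P[...,2]<.075);q=np.argwhere(m)[:,::-1]
print("bk rim",m.sum(),P[m].mean(0).round(4),P[m].min(0).round(3),P[m].max(0).round(3))
Q=onplane("top",q,.06);A=np.c_[2*Q[:,:2],np.ones(len(Q))];s=np.linalg.lstsq(A,(Q[:,:2]**2).sum(1),rcond=None)[0];print(" ring",s[:2],np.sqrt(s[2]+s[0]**2+s[1]**2))
C=s[:2];dd=Q[:,:2]-C;r=np.hypot(*dd.T);a=np.degrees(np.arctan2(dd[:,1],dd[:,0]))
print(" maxr by ang",[(k,round(r[(a>=k)&(a<k+20)].max(initial=0)*1000,1)) for k in range(-180,180,20)])
for n,u,v,zz,rr in(("tray",192,168,.014,26),("hold",275,162,.008,26),("rack",354,166,.018,28)):
    m=box(u,v,rr)&(f.max(2)<150)&(f.max(2)-f.min(2)<40);m=cv2.morphologyEx(m.astype(np.uint8),cv2.MORPH_OPEN,np.ones((3,3)));c=cont(m)
    if n=="hold":
        m2=cv2.morphologyEx(m,cv2.MORPH_OPEN,cv2.getStructuringElement(cv2.MORPH_ELLIPSE,(19,19)));c2=cont(m2);M=cv2.moments(c2);g=(M["m10"]/M["m00"],M["m01"]/M["m00"]);print(n,g,cv2.minEnclosingCircle(c2)[1],onplane("top",g,zz).round(4))
    else:
        (g,s,a)=cv2.minAreaRect(c);B=onplane("top",cv2.boxPoints((g,s,a)),zz);e=[B[1]-B[0],B[2]-B[1]];print(n,g,s,onplane("top",g,zz).round(4),[(round(np.linalg.norm(k),4),round(np.degrees(np.arctan2(k[1],k[0])),1)) for k in e])
rl=box(393,200,4);print("rail",[(u,np.median(P[180:240,u],0).round(3)) for u in range(386,400,3)])
print("hotplate",np.nanmax(P[(box(210,290,45))&ok][:,2]),P[252:256,200:205].reshape(-1,3).mean(0).round(3))
z=np.load("pics/side0.npz");S=cloud("side",z["d"])
for (u,v) in ((300,288),(395,325),(288,240)):
    w=S[v-60:v+12,u-12:u+12].reshape(-1,3);w=w[(abs(w[:,0]-.264)<.1)&(abs(w[:,1]+.62)<.09)];print("tip",w[:,2].min(),np.percentile(w[:,2],3),len(w))
go(.5,.1,.2,0)
E
```

```text
d1 (235.1580059146599, 211.5923109421208) 11.778817176818848 [[0.4986 0.0952 0.011 ]]
d2 (332.58076923076925, 220.89871794871794) 11.6799955368042 [[ 0.4761 -0.1428  0.011 ]]
dr1 44 [ 0.483  -0.0308  0.0655] [ 0.4834 -0.0306  0.0657]
dr2 46 [ 0.4766 -0.2604  0.0648] [ 0.4766 -0.26    0.0647]
bk rim 133 [0.4755 0.2123 0.0574] [0.45  0.181 0.045] [0.5   0.235 0.066]
 ring [0.47439645 0.20527162] 0.02416940965659161
 maxr by ang [(-180, np.float64(25.3)), (-160, np.float64(26.1)), (-140, np.float64(26.0)), (-120, np.float64(25.5)), (-100, np.float64(24.5)), (-80, np.float64(25.9)), (-60, np.float64(25.8)), (-40, np.float64(25.4)), (-20, np.float64(26.0)), (0, np.float64(25.8)), (20, np.float64(26.2)), (40, np.float64(26.1)), (60, np.float64(26.8)), (80, np.float64(30.0)), (100, np.float64(28.0)), (120, np.float64(25.0)), (140, np.float64(25.3)), (160, np.float64(25.4))]
tray (191.31912231445312, 168.46243286132812) (39.43391799926758, 39.6676025390625) [[0.6041 0.2031 0.014 ]] [(np.float64(0.0976), np.float64(-83.2)), (np.float64(0.0974), np.float64(-172.8))]
hold (274.9656652360515, 159.89449213161657) 17.979816436767578 [[ 0.6263 -0.0018  0.008 ]]
rack (353.8835754394531, 165.76318359375) (26.234464645385742, 46.658809661865234) [[ 0.6108 -0.1949  0.018 ]] [(np.float64(0.1151), np.float64(-12.3)), (np.float64(0.0644), np.float64(-101.9))]
rail [(386, array([ 0.505, -0.276,  0.   ])), (389, array([ 0.505, -0.284,  0.   ])), (392, array([ 0.505, -0.291, -0.001])), (395, array([ 0.505, -0.3  , -0.008])), (398, array([ 0.551, -0.506, -0.9  ]))]
hotplate 0.09629588109955178 [0.398 0.166 0.075]
tip 0.24270586517207315 0.24613630851212512 1343
tip 0.2425342954201158 0.24822447716614704 1393
tip 0.281503951364128 0.28635449425057385 1563
go [ 499.2 -570.5   31.3] twist -66.9 | t 0.1 tcp [ 0.2644 -0.6205  0.2304] cy -66.9 j7 -0.08 open 1.001 gf 0.0 F [ 0.9 -0.3 -0.6]
```

```bash
python3 -c "
from h import *
go(.477,-.260,.15,78)"
```

```text
go [ 336.9 -248.2   80.8] twist 35.1 | t 0.1 tcp [ 0.2644 -0.6205  0.2304] cy -66.9 j7 -0.08 open 1.001 gf 0.0 F [ 0.9 -0.3 -0.6]
```

The rows are not in the units I measure in: shifts go in shares of 80 cm and turns go in shares of 120 degrees. I convert before sending: 337 mm is 0.4213, -248 mm is -0.31, 35 degrees is 0.2917.

Request:
jog_arm --motion "0.05 -0.0375 0.0125 0.0333; 0.11 -0.0813 0.025 0.075; 0.17 -0.125 0.0375 0.1167; 0.23 -0.1688 0.05 0.1583; 0.29 -0.2125 0.0625 0.2; 0.35 -0.2575 0.075 0.2417; 0.4213 -0.31 0.1 0.2917; 0.4213 -0.31 0.1 0.2917" --hand 0

```text
t: 1.1
tcp_pos: [0.4791, -0.2553, 0.15]
tool_rot: [-0.001, 0.995, -0.1, -0.001]
force: [-0.4, -0.2, 0.0]
opening: 1.0
grasp_force: 0.0
```

```bash
cat >> h.py <<'E'
def drops(n="pics/x.npz"):
    im,d=ctrl.read_camera("top");P=cloud("top",d);f=im.astype(int)
    return im,d,P,f
E
python3 -c "
from h import *
go(.477,-.260,.017,78)"
```

```text
go [ -0.9   5.4 133. ] twist 0.5 | t 1.1 tcp [ 0.4791 -0.2553  0.15  ] cy -101.5 j7 -1.4 open 1.0 gf 0.0 F [-0.4 -0.2  0. ]
```

Request:
jog_arm --motion "0 0 0 0; 0 0 0 0; 0 0 0 0"

```text
t: 1.48
tcp_pos: [0.4766, -0.2627, 0.1517]
tool_rot: [0.0, 0.994, -0.105, 0.0]
force: [-0.1, -0.5, 0.1]
opening: 1.002
grasp_force: 0.0
```

Scaled: 134 mm is 0.1675, 120 mm is 0.15.

Request:
jog_arm --motion "0 0 0.025 0; 0 0 0.05 0; 0 0 0.075 0; 0 0 0.1 0; 0 0 0.125 0; 0 0 0.15 0; 0 0 0.1675 0; 0 0 0.1675 0"

```text
t: 2.48
tcp_pos: [0.4766, -0.2611, 0.0166]
tool_rot: [-0.0, 0.995, -0.104, -0.001]
force: [1.0, 0.4, 0.6]
opening: 1.002
grasp_force: 0.0
```

Request:
jog_arm --motion "0 0 0 0; 0 0 0 0; 0 0 0 0; 0 0 0 0; 0 0 0 0; 0 0 0 0" --hand 1 --squeeze 40

```text
t: 3.22
tcp_pos: [0.4778, -0.2609, 0.0179]
tool_rot: [0.0, 0.995, -0.104, 0.0]
force: [-1.2, 0.6, 6.1]
opening: 0.297
grasp_force: 39.2
```

```bash
python3 -c "
from h import *
im,d=ctrl.read_camera('side');cv2.imwrite('pics/s1.png',im[:,:,::-1])
go(.636,-.200,.12,78)"
```

```text
go [ 142.3  -92.2 -102. ] twist 0.1 | t 3.27 tcp [ 0.4778 -0.2609  0.0179] cy -101.9 j7 -1.4 open 0.301 gf 39.2 F [-1.4  0.7  5.9]
```

View pics/s1.png

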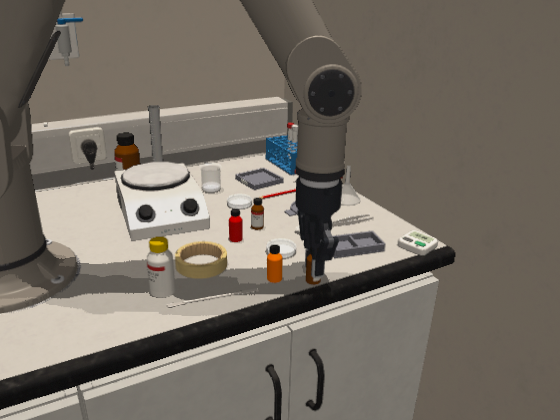

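The side view shows the fingers closed on the brown bottle at (315,265). The opening of 0.30 is about 26 mm, which matches the bottle.

Scaled: 142 mm is 0.1775, 130 mm is 0.1625.

Request:
jog_arm --motion "0 0 -0.0313 0; 0 0 -0.0688 0; 0 0 -0.1 0; 0.0375 -0.025 -0.1125 0; 0.0813 -0.0525 -0.1125 0; 0.125 -0.0813 -0.1125 0; 0.1625 -0.105 -0.1125 0; 0.1775 -0.115 -0.1125 0"

```text
t: 4.28
tcp_pos: [0.6369, -0.1983, 0.107]
tool_rot: [-0.0, 0.995, -0.103, 0.0]
force: [-0.1, -0.3, -1.2]
opening: 0.3
grasp_force: 39.5
```

Request:
jog_arm --motion "0 0 0 0; 0 0 0 0; 0 0 0 0"

```text
t: 4.65
tcp_pos: [0.6341, -0.2013, 0.1074]
tool_rot: [0.0, 0.994, -0.105, -0.0]
force: [-1.1, 0.3, -0.6]
opening: 0.298
grasp_force: 39.5
```

```bash
python3 -c "
from h import *
go(.636,-.200,.0235,78)"
```

```text
go [ 1.7 -1.7 83.9] twist -0.0 | t 4.65 tcp [ 0.6341 -0.2013  0.1074] cy -102.0 j7 -1.57 open 0.298 gf 39.5 F [-1.1  0.3 -0.6]
```

Scaled: 84 mm is 0.105, 80 mm is 0.1.

Request:
jog_arm --motion "0.0013 -0.0013 0.025 0; 0.0013 -0.0013 0.05 0; 0.0013 -0.0013 0.075 0; 0.0013 -0.0013 0.09 0; 0.0013 -0.0013 0.1 0; 0.0013 -0.0013 0.105 0; 0.0013 -0.0013 0.105 0; 0.0013 -0.0013 0.105 0"

```text
t: 5.65
tcp_pos: [0.637, -0.1994, 0.024]
tool_rot: [0.0, 0.995, -0.104, 0.001]
force: [-0.1, 0.5, -0.6]
opening: 0.299
grasp_force: 39.5
```

Scaled: -110 mm is -0.1375, -60 mm is -0.075.

Request:
jog_arm --motion "0 0 0 0; 0 0 0 0; 0 0 0 0; 0 0 -0.0063 0; 0 0 -0.0313 0; 0 0 -0.075 0; 0 0 -0.1375 0; 0 0 -0.1375 0" --hand 0.35

```text
t: 6.65
tcp_pos: [0.6401, -0.2003, 0.1399]
tool_rot: [0.001, 0.995, -0.104, 0.005]
force: [-0.1, 0.3, -0.5]
opening: 0.65
grasp_force: 0.0
```

```bash
python3 -c "
from h import *
go(.483,-.031,.14,78)"
```

```text
go [-188.7 -133.1   -2.1] twist 0.1 | t 6.65 tcp [ 0.6401 -0.2003  0.1399] cy -101.9 j7 -1.57 open 0.65 gf 0.0 F [-0.1  0.3 -0.5]
```

Scaled: -186 mm is -0.2325, -155 mm is -0.1938.

Request:
jog_arm --motion "-0.025 -0.0175 0 0; -0.0625 -0.0438 0 0; -0.1063 -0.075 0 0; -0.15 -0.105 0 0; -0.1938 -0.135 0 0; -0.2325 -0.165 0 0; -0.2325 -0.165 0 0; -0.2325 -0.165 0 0"

```text
t: 7.65
tcp_pos: [0.4826, -0.0322, 0.1339]
tool_rot: [0.0, 0.995, -0.104, 0.001]
force: [0.6, 0.1, 0.4]
opening: 0.656
grasp_force: 0.0
```

Request:
jog_arm --motion "0 0 0 0; 0 0 0 0; 0 0 0 0"

```text
t: 8.02
tcp_pos: [0.482, -0.0321, 0.1332]
tool_rot: [0.0, 0.995, -0.104, -0.0]
force: [-0.5, 0.2, -0.3]
opening: 0.648
grasp_force: 0.0
```

```bash
python3 -c "
from h import *
im,d=ctrl.read_camera('top');cv2.imwrite('pics/t1.png',cv2.resize(im[110:270,160:400],None,fx=3.3,fy=3.3)[:,:,::-1])
go(.483,-.031,.017,78)"
```

```text
go [  0.8  -1.2 116.2] twist 0.0 | t 8.07 tcp [ 0.4819 -0.032   0.1332] cy -102.0 j7 -1.87 open 0.651 gf 0.0 F [1.2 0.4 0.5]
```

View pics/t1.png

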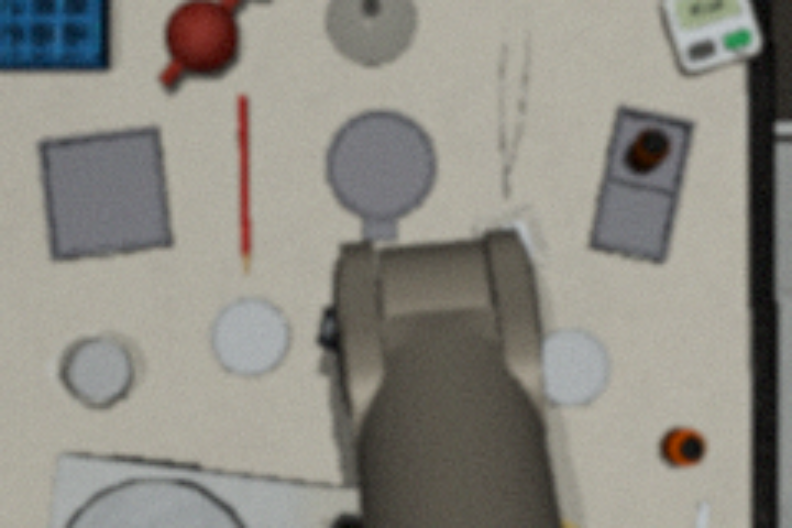

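The first bottle stands in the far bay at crop position (650,150). The arm is over dropper_1.

Scaled: 116 mm is 0.145, 111 mm is 0.1388.

Request:
jog_arm --motion "0.0013 -0.0013 0.025 0; 0.0013 -0.0013 0.05 0; 0.0013 -0.0013 0.075 0; 0.0013 -0.0013 0.1 0; 0.0013 -0.0013 0.125 0; 0.0013 -0.0013 0.1388 0; 0.0013 -0.0013 0.145 0; 0.0013 -0.0013 0.145 0"

```text
t: 9.07
tcp_pos: [0.4832, -0.0309, 0.0174]
tool_rot: [0.0, 0.995, -0.104, 0.0]
force: [0.2, 0.4, 0.2]
opening: 0.65
grasp_force: 0.0
```

Request:
jog_arm --motion "0 0 0 0; 0 0 0 0; 0 0 0 0; 0 0 0 0; 0 0 0 0" --hand 1 --squeeze 40

```text
t: 9.7
tcp_pos: [0.4836, -0.0309, 0.018]
tool_rot: [-0.0, 0.995, -0.104, 0.001]
force: [-0.9, 0.4, 6.9]
opening: 0.299
grasp_force: 39.3
```

Scaled: -95 mm is -0.1188, -80 mm is -0.1.

Request:
jog_arm --motion "0 0 -0.025 0; 0 0 -0.0625 0; 0 0 -0.1 0; 0 0 -0.1188 0; 0 0 -0.1188 0"

```text
t: 10.32
tcp_pos: [0.4836, -0.031, 0.113]
tool_rot: [-0.0, 0.995, -0.104, 0.001]
force: [0.1, -0.1, -1.1]
opening: 0.299
grasp_force: 39.4
```

```bash
python3 -c "
from h import *
go(.585,-.1895,.12,78)"
```

```text
go [132.  134.2  -6.8] twist 0.1 | t 10.32 tcp [ 0.4836 -0.031   0.113 ] cy -101.9 j7 -1.87 open 0.299 gf 39.4 F [ 0.1 -0.1 -1.1]
```

Scaled: 134 mm is 0.1675, 132 mm is 0.165.

Request:
jog_arm --motion "0.0188 0.0188 0 0; 0.05 0.0513 0 0; 0.0838 0.085 0 0; 0.1163 0.1188 0 0; 0.1438 0.1463 0 0; 0.16 0.1625 0 0; 0.165 0.1675 0 0; 0.165 0.1675 0 0"

```text
t: 11.32
tcp_pos: [0.584, -0.1885, 0.1117]
tool_rot: [-0.0, 0.995, -0.104, -0.001]
force: [-0.3, -0.1, -0.3]
opening: 0.299
grasp_force: 39.4
```

Request:
jog_arm --motion "0 0 0 0; 0 0 0 0; 0 0 0 0"

```text
t: 11.7
tcp_pos: [0.5845, -0.1889, 0.1125]
tool_rot: [-0.0, 0.995, -0.104, 0.0]
force: [-0.8, -0.3, 0.6]
opening: 0.299
grasp_force: 39.4
```

```bash
python3 -c "
from h import *
go(.585,-.1895,.0235,78)"
```

```text
go [ 0.6  0.5 89. ] twist 0.1 | t 11.7 tcp [ 0.5845 -0.1889  0.1125] cy -101.9 j7 -1.58 open 0.299 gf 39.4 F [-0.8 -0.3  0.6]
```

Scaled: 89 mm is 0.1113, 85 mm is 0.1063.

Request:
jog_arm --motion "0.0013 0.0013 0.025 0; 0.0013 0.0013 0.05 0; 0.0013 0.0013 0.075 0; 0.0013 0.0013 0.095 0; 0.0013 0.0013 0.1063 0; 0.0013 0.0013 0.1113 0; 0.0013 0.0013 0.1113 0; 0.0013 0.0013 0.1113 0"

```text
t: 12.7
tcp_pos: [0.5858, -0.1907, 0.024]
tool_rot: [0.0, 0.995, -0.104, 0.001]
force: [0.5, -0.5, -0.5]
opening: 0.301
grasp_force: 39.4
```

Scaled: -110 mm is -0.1375, -60 mm is -0.075.

Request:
jog_arm --motion "0 0 0 0; 0 0 0 0; 0 0 0 0; 0 0 -0.0063 0; 0 0 -0.0313 0; 0 0 -0.075 0; 0 0 -0.1375 0; 0 0 -0.1375 0" --hand 0.35

```text
t: 13.7
tcp_pos: [0.5886, -0.1915, 0.1392]
tool_rot: [0.001, 0.995, -0.104, 0.005]
force: [0.0, 1.0, 0.1]
opening: 0.65
grasp_force: 0.0
```

```bash
python3 -c "
from h import *
go(.476,-.143,.10,0)"
```

```text
go [-120.6  -24.1   38.1] twist 78.1 | t 13.7 tcp [ 0.5886 -0.1915  0.1392] cy -101.9 j7 -1.57 open 0.65 gf 0.0 F [0.  1.  0.1]
```

Scaled: -113 mm is -0.1413, -95 mm is -0.1188.

Request:
jog_arm --motion "-0.0188 -0.0125 0 0; -0.05 -0.0375 0 0; -0.0875 -0.0588 0 0; -0.1188 -0.08 0.0063 0; -0.1413 -0.0838 0.0125 0; -0.1413 -0.0838 0.0125 0; -0.1413 -0.0838 0.0125 0" --hand 0

```text
t: 14.58
tcp_pos: [0.4895, -0.1021, 0.1238]
tool_rot: [0.0, 0.995, -0.104, 0.001]
force: [-0.0, 0.0, -0.1]
opening: 1.001
grasp_force: 0.0
```

```bash
python3 -c "
from h import *
go(.476,-.143,.10,78)"
```

```text
go [-4.8 42.8 23.8] twist 0.1 | t 14.57 tcp [ 0.4895 -0.1021  0.1238] cy -101.9 j7 -1.72 open 1.001 gf 0.0 F [-0.   0.  -0.1]
```

Scaled: 43 mm is 0.0538, 35 mm is 0.0438.

Request:
jog_arm --motion "-0.0025 0.0188 0 0; -0.005 0.0438 0.0125 0; -0.0063 0.0538 0.03 0; -0.0063 0.0538 0.03 0; -0.0063 0.0538 0.03 0; -0.0063 0.0538 0.03 0"

```text
t: 15.32
tcp_pos: [0.4754, -0.142, 0.0996]
tool_rot: [-0.0, 0.995, -0.103, 0.0]
force: [-0.4, 0.3, -0.5]
opening: 1.001
grasp_force: 0.0
```

```bash
python3 -c "
from h import *
go(.476,-.143,.0012,78)"
```

```text
go [ 0.8  0.8 98.4] twist 0.1 | t 15.32 tcp [ 0.4754 -0.142   0.0996] cy -101.9 j7 -1.63 open 1.001 gf 0.0 F [-0.4  0.3 -0.5]
```

Scaled: 98 mm is 0.1225, 93 mm is 0.1163.

Request:
jog_arm --motion "0.0013 0.0013 0.0313 0; 0.0013 0.0013 0.0625 0; 0.0013 0.0013 0.0875 0; 0.0013 0.0013 0.1063 0; 0.0013 0.0013 0.1163 0; 0.0013 0.0013 0.1225 0; 0.0013 0.0013 0.1225 0; 0.0013 0.0013 0.1225 0"

```text
t: 16.32
tcp_pos: [0.4759, -0.1439, 0.0018]
tool_rot: [0.0, 0.995, -0.104, 0.0]
force: [0.7, -0.8, -0.2]
opening: 0.998
grasp_force: 0.0
```

Request:
jog_arm --motion "0 0 0 0; 0 0 0 0; 0 0 0 0; 0 0 0 0; 0 0 0 0" --hand 1 --squeeze 30

```text
t: 16.95
tcp_pos: [0.4758, -0.144, 0.002]
tool_rot: [0.0, 0.995, -0.104, 0.0]
force: [-1.4, 0.2, 7.3]
opening: 0.665
grasp_force: 30.4
```

Scaled: -80 mm is -0.1, -75 mm is -0.0938.

Request:
jog_arm --motion "0 0 -0.0125 0; 0 0 -0.0375 0; 0 0 -0.0688 0; 0 0 -0.0938 0; 0 0 -0.1 0; 0 0 -0.1 0"

```text
t: 17.7
tcp_pos: [0.4756, -0.1438, 0.0814]
tool_rot: [0.0, 0.995, -0.104, 0.0]
force: [-0.8, 0.8, 0.0]
opening: 0.666
grasp_force: 32.0
```

```bash
python3 -c "
from h import *
im,d=ctrl.read_camera('side');cv2.imwrite('pics/s2.png',cv2.resize(im[130:310,190:450],None,fx=3,fy=3)[:,:,::-1])
go(.6263,-.002,.08,78)"
```

```text
go [ 118.6 -169.9    0.8] twist 0.1 | t 17.75 tcp [ 0.4752 -0.1437  0.0809] cy -101.9 j7 -1.63 open 0.665 gf 32.0 F [0.9 0.1 0.3]
```

View pics/s2.png

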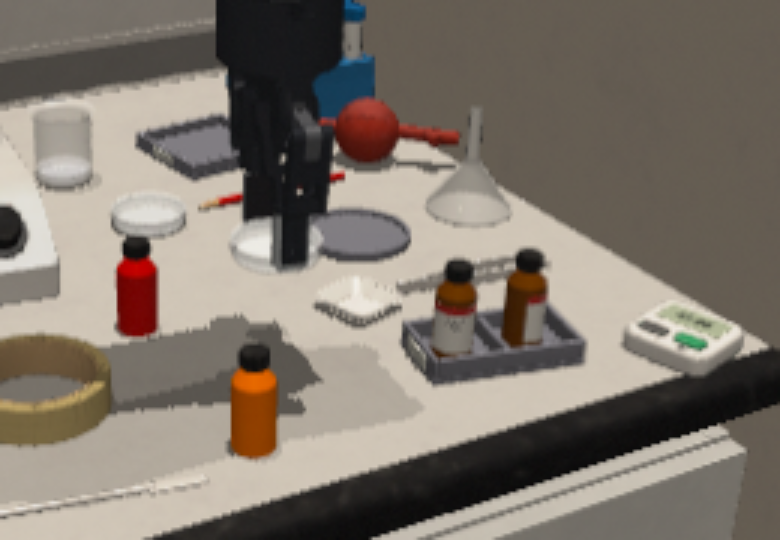

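Both bottles stand in the rack at crop positions (455,310) and (525,300). The dish is held flat at (275,245).

Scaled: -170 mm is -0.2125, -163 mm is -0.2038.

Request:
jog_arm --motion "0.015 -0.0225 0 0; 0.04 -0.0575 0 0; 0.07 -0.1 0 0; 0.1 -0.1425 0 0; 0.125 -0.18 0 0; 0.1425 -0.2038 0 0; 0.1488 -0.2125 0 0; 0.1488 -0.2125 0 0"

```text
t: 18.75
tcp_pos: [0.6269, -0.0013, 0.0806]
tool_rot: [0.0, 0.995, -0.103, -0.001]
force: [-0.7, 0.2, -0.7]
opening: 0.659
grasp_force: 32.0
```

Request:
jog_arm --motion "0 0 0 0; 0 0 0 0; 0 0 0 0"

```text
t: 19.12
tcp_pos: [0.6269, -0.0027, 0.0815]
tool_rot: [0.0, 0.995, -0.104, 0.0]
force: [0.2, -0.1, -0.3]
opening: 0.66
grasp_force: 32.0
```

```bash
python3 -c "
from h import *
go(.6263,-.002,.0065,78)"
```

```text
go [-0.7 -0.6 75. ] twist 0.0 | t 19.12 tcp [ 0.6269 -0.0027  0.0815] cy -102.0 j7 -1.9 open 0.66 gf 32.0 F [ 0.2 -0.1 -0.3]
```

Scaled: 75 mm is 0.0938, 72 mm is 0.09.

Request:
jog_arm --motion "-0.0013 -0.0013 0.025 0; -0.0013 -0.0013 0.05 0; -0.0013 -0.0013 0.0713 0; -0.0013 -0.0013 0.0838 0; -0.0013 -0.0013 0.09 0; -0.0013 -0.0013 0.0938 0; -0.0013 -0.0013 0.0938 0; -0.0013 -0.0013 0.0938 0"

```text
t: 20.12
tcp_pos: [0.6267, -0.0009, 0.0068]
tool_rot: [-0.0, 0.995, -0.104, 0.0]
force: [-0.8, 0.2, -0.1]
opening: 0.662
grasp_force: 32.0
```

Scaled: -80 mm is -0.1, -40 mm is -0.05.

Request:
jog_arm --motion "0 0 0 0; 0 0 0 0; 0 0 0 0; 0 0 -0.0125 0; 0 0 -0.05 0; 0 0 -0.1 0; 0 0 -0.1 0; 0 0 -0.1 0" --hand 0

```text
t: 21.12
tcp_pos: [0.6262, -0.0009, 0.0865]
tool_rot: [-0.0, 0.995, -0.104, 0.0]
force: [-0.1, 0.2, -0.7]
opening: 0.995
grasp_force: 0.0
```

```bash
python3 -c "
from h import *
go(.4986,.0952,.08,78)"
```

```text
go [-144.7  -67.7    6.5] twist 0.1 | t 21.12 tcp [ 0.6262 -0.0009  0.0865] cy -101.9 j7 -1.9 open 0.995 gf 0.0 F [-0.1  0.2 -0.7]
```

Scaled: -145 mm is -0.1813, -142 mm is -0.1775.

Request:
jog_arm --motion "-0.0188 -0.0088 0 0; -0.0563 -0.0263 0 0; -0.0938 -0.0438 0 0; -0.1313 -0.0613 0 0; -0.1625 -0.0763 0 0; -0.1775 -0.0825 0 0; -0.1813 -0.085 0 0; -0.1813 -0.085 0 0"

```text
t: 22.12
tcp_pos: [0.499, 0.0952, 0.0862]
tool_rot: [0.0, 0.995, -0.104, 0.0]
force: [0.2, -0.5, 0.5]
opening: 1.0
grasp_force: 0.0
```

Request:
jog_arm --motion "0 0 0 0; 0 0 0 0; 0 0 0 0"

```text
t: 22.5
tcp_pos: [0.4987, 0.0953, 0.0863]
tool_rot: [0.0, 0.995, -0.104, 0.0]
force: [0.5, -0.0, -0.5]
opening: 0.997
grasp_force: 0.0
```

```bash
python3 -c "
from h import *
im,d=ctrl.read_camera('top');f=im.astype(int)
m=np.zeros((420,560),bool);m[138:182,250:300]=1
b=f.max(2); m&=(b>150);m=cv2.medianBlur(m.astype(np.uint8),3);M=cv2.moments(m,True);g=(M['m10']/M['m00'],M['m01']/M['m00']);print(M['m00'],g,onplane('top',g,.015))
P=cloud('top',d);print(np.median(P[157:163,272:278].reshape(-1,3),0))
cv2.imwrite('pics/t2.png',cv2.resize(im[110:270,160:400],None,fx=3.3,fy=3.3)[:,:,::-1])
go(.4986,.0952,.0015,78)"
```

```text
1583.0 (274.2090966519267, 158.56854074542008) [[6.28531202e-01 8.59114419e-06 1.50000000e-02]]
[ 0.62577991 -0.00072282  0.01666764]
go [-0.   0.2 84.8] twist 0.1 | t 22.55 tcp [0.4986 0.0954 0.0863] cy -101.9 j7 -2.13 open 0.999 gf 0.0 F [ 0.2 -0.1 -0.6]
```

View pics/t2.png

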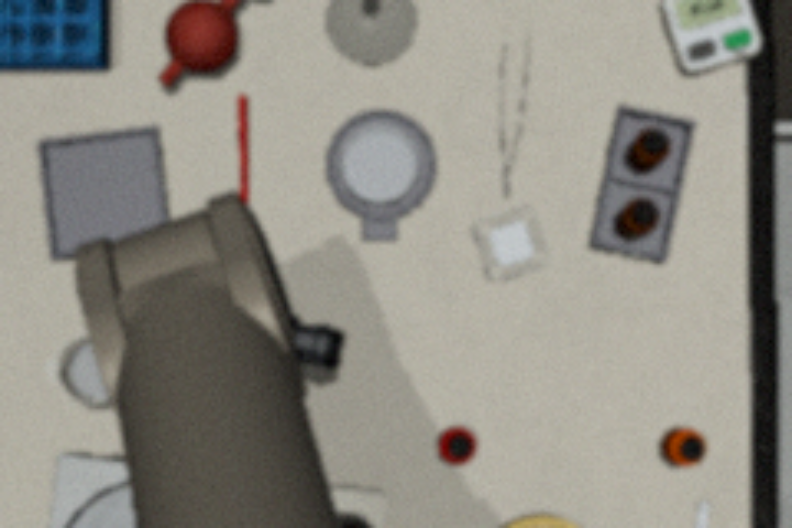

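The first dish sits centred and flat in the holder at crop position (380,162), with its top at z ≈ 17 mm. Both bottles are in their bays.

Scaled: 85 mm is 0.1063, 81 mm is 0.1013.

Request:
jog_arm --motion "0 0 0.0313 0; 0 0 0.0563 0; 0 0 0.0775 0; 0 0 0.0925 0; 0 0 0.1013 0; 0 0 0.1063 0; 0 0 0.1063 0; 0 0 0.1063 0"

```text
t: 23.55
tcp_pos: [0.4988, 0.0957, 0.0017]
tool_rot: [-0.0, 0.995, -0.104, 0.0]
force: [-0.9, 0.5, -0.0]
opening: 1.0
grasp_force: 0.0
```

Request:
jog_arm --motion "0 0 0 0; 0 0 0 0; 0 0 0 0; 0 0 0 0; 0 0 0 0" --hand 1 --squeeze 30

```text
t: 24.18
tcp_pos: [0.4987, 0.0958, 0.002]
tool_rot: [-0.0, 0.995, -0.104, 0.0]
force: [-1.5, 0.1, 6.8]
opening: 0.669
grasp_force: 30.4
```

Scaled: -80 mm is -0.1, -75 mm is -0.0938.

Request:
jog_arm --motion "0 0 -0.0125 0; 0 0 -0.0375 0; 0 0 -0.0688 0; 0 0 -0.0938 0; 0 0 -0.1 0; 0 0 -0.1 0"

```text
t: 24.92
tcp_pos: [0.4985, 0.0956, 0.0814]
tool_rot: [-0.0, 0.995, -0.104, 0.0]
force: [-0.4, -0.3, -0.1]
opening: 0.664
grasp_force: 32.0
```

```bash
python3 -c "
from h import *
go(.6263,-.0013,.08,78)"
```

```text
go [145.   68.4   1.5] twist 0.1 | t 24.93 tcp [0.4985 0.0956 0.0814] cy -101.9 j7 -2.13 open 0.664 gf 32.0 F [-0.4 -0.3 -0.1]
```

Scaled: 145 mm is 0.1813, 141 mm is 0.1763.

Request:
jog_arm --motion "0.0188 0.0088 0 0; 0.0525 0.025 0 0; 0.09 0.0425 0 0; 0.1275 0.06 0 0; 0.1588 0.075 0 0; 0.1763 0.0838 0 0; 0.1813 0.085 0 0; 0.1813 0.085 0 0"

```text
t: 25.92
tcp_pos: [0.6258, -0.0003, 0.0809]
tool_rot: [-0.0, 0.995, -0.104, -0.0]
force: [0.1, 0.3, 0.5]
opening: 0.665
grasp_force: 32.0
```

Request:
jog_arm --motion "0 0 0 0; 0 0 0 0; 0 0 0 0"

```text
t: 26.3
tcp_pos: [0.6261, -0.0005, 0.0814]
tool_rot: [-0.0, 0.995, -0.104, 0.0]
force: [-0.2, -0.1, 0.5]
opening: 0.665
grasp_force: 32.0
```

```bash
python3 -c "
from h import *
go(.6265,-.0012,.0195,78)"
```

```text
go [ 0.5  0.6 61.9] twist 0.1 | t 26.3 tcp [ 6.261e-01 -5.000e-04  8.140e-02] cy -101.9 j7 -1.9 open 0.665 gf 32.0 F [-0.2 -0.1  0.5]
```

Scaled: 62 mm is 0.0775, 60 mm is 0.075.

Request:
jog_arm --motion "0 0 0.0225 0; 0 0 0.0425 0; 0 0 0.0588 0; 0 0 0.0688 0; 0 0 0.075 0; 0 0 0.0775 0; 0 0 0.0775 0; 0 0 0.0775 0"

```text
t: 27.3
tcp_pos: [0.6267, -0.0009, 0.0198]
tool_rot: [-0.0, 0.995, -0.104, 0.0]
force: [-2.0, 0.4, 2.3]
opening: 0.664
grasp_force: 32.3
```

Scaled: -120 mm is -0.15, -90 mm is -0.1125.

Request:
jog_arm --motion "0 0 0 0; 0 0 0 0; 0 0 0 0; 0 0 -0.0125 0; 0 0 -0.05 0; 0 0 -0.1125 0; 0 0 -0.15 0; 0 0 -0.15 0" --hand 0

```text
t: 28.3
tcp_pos: [0.6285, -0.0008, 0.143]
tool_rot: [-0.001, 0.995, -0.104, 0.003]
force: [0.8, 0.4, 0.3]
opening: 0.995
grasp_force: 0.0
```

```bash
python3 -c "
from h import *
go(.4745,.2055,.14,78)"
```

```text
go [-193.3 -170.     2.1] twist 0.1 | t 28.3 tcp [ 0.6285 -0.0008  0.143 ] cy -101.9 j7 -1.9 open 0.995 gf 0.0 F [0.8 0.4 0.3]
```

Scaled: -191 mm is -0.2388, -185 mm is -0.2313, -12 degrees is -0.1.

Request:
jog_arm --motion "-0.025 -0.0225 0 -0.0167; -0.0688 -0.06 0 -0.0333; -0.1125 -0.1 0 -0.05; -0.1563 -0.1375 0 -0.0667; -0.2 -0.175 0 -0.0833; -0.2313 -0.2025 0 -0.1; -0.2388 -0.2125 0 -0.1; -0.2388 -0.2125 0 -0.1"

```text
t: 29.3
tcp_pos: [0.4739, 0.2052, 0.1388]
tool_rot: [0.0, 1.0, 0.001, -0.0]
force: [-0.0, -0.1, -0.1]
opening: 1.0
grasp_force: 0.0
```

Request:
jog_arm --motion "0 0 0 0; 0 0 0 0; 0 0 0 0"

```text
t: 29.68
tcp_pos: [0.475, 0.2042, 0.1392]
tool_rot: [0.0, 1.0, -0.0, 0.0]
force: [-0.2, -0.0, 0.4]
opening: 0.995
grasp_force: 0.0
```

```bash
python3 -c "
from h import *
im,d=ctrl.read_camera('side');cv2.imwrite('pics/s3.png',cv2.resize(im[100:280,140:400],None,fx=3,fy=3)[:,:,::-1])
P=cloud('top',ctrl.read_camera('top')[1]);print('stack top',np.median(P[156:161,272:278].reshape(-1,3),0))
go(.4745,.2055,.012,90)"
```

```text
stack top [ 0.62731558 -0.00201301  0.03134862]
go [ -0.3  -1.  127.3] twist 0.0 | t 29.77 tcp [0.4748 0.2045 0.1393] cy -90.0 j7 -2.17 open 1.001 gf 0.0 F [0.4 0.  0.4]
```

View pics/s3.png

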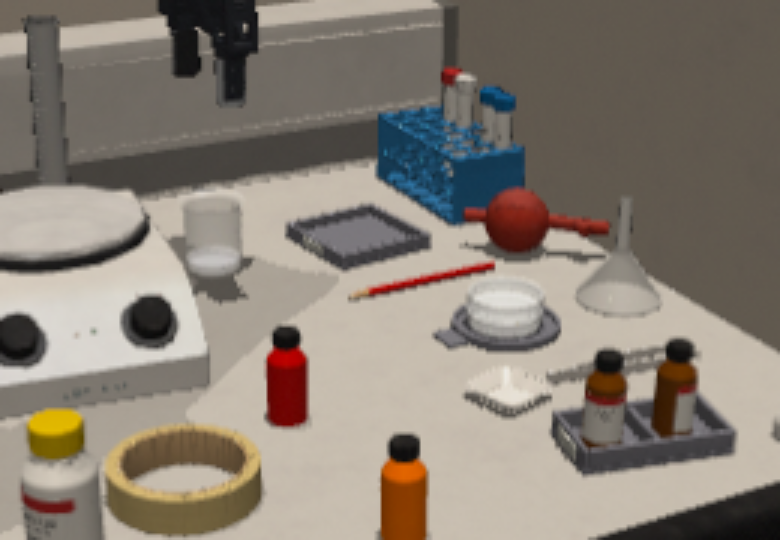

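The dishes are stacked squarely in the holder at crop position (505,305). The beaker at (213,235) has its lip to the left, towards -x, and the gripper is above it.

Scaled: 127 mm is 0.1588, 120 mm is 0.15.

Request:
jog_arm --motion "0 -0.0013 0.0275 0; 0 -0.0013 0.0563 0; 0 -0.0013 0.0838 0; 0 -0.0013 0.1125 0; 0 -0.0013 0.135 0; 0 -0.0013 0.15 0; 0 -0.0013 0.1588 0; 0 -0.0013 0.1588 0"

```text
t: 30.78
tcp_pos: [0.4745, 0.2059, 0.0122]
tool_rot: [0.0, 1.0, 0.001, -0.0]
force: [-0.1, -0.4, -0.4]
opening: 0.996
grasp_force: 0.0
```

Request:
jog_arm --motion "0 0 0 0; 0 0 0 0; 0 0 0 0; 0 0 0 0; 0 0 0 0" --hand 1 --squeeze 30

```text
t: 31.4
tcp_pos: [0.4754, 0.2057, 0.0132]
tool_rot: [-0.0, 1.0, 0.0, 0.001]
force: [-0.1, -1.5, 5.6]
opening: 0.583
grasp_force: 30.1
```

Scaled: -60 mm is -0.075, -50 mm is -0.0625.

Request:
jog_arm --motion "0 0 -0.0125 0; 0 0 -0.0375 0; 0 0 -0.0625 0; 0 0 -0.075 0; 0 0 -0.075 0"

```text
t: 32.02
tcp_pos: [0.475, 0.2062, 0.0731]
tool_rot: [-0.0, 1.0, 0.001, 0.001]
force: [0.6, -0.6, -0.4]
opening: 0.584
grasp_force: 31.3
```

```bash
python3 -c "
from h import *
im,d=ctrl.read_camera('side');cv2.imwrite('pics/s4.png',cv2.resize(im[100:280,140:400],None,fx=3,fy=3)[:,:,::-1])
go(.6035,.203,.072,90)"
```

```text
go [128.9   3.1   0.4] twist 0.1 | t 32.08 tcp [0.4746 0.2059 0.0724] cy -89.9 j7 -2.2 open 0.584 gf 31.3 F [-0.6 -1.2 -0.5]
```

View pics/s4.png

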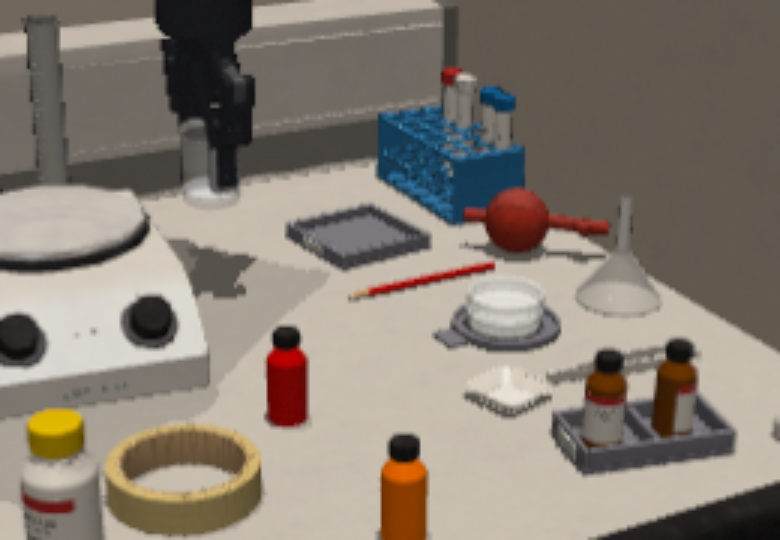

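The beaker is lifted and upright at crop position (210,165), so I'll carry it gently.

Scaled: 129 mm is 0.1613, 123 mm is 0.1538.

Request:
jog_arm --motion "0.01 0 0 0; 0.03 0.0013 0 0; 0.055 0.0025 0 0; 0.0825 0.0025 0 0; 0.11 0.0038 0 0; 0.135 0.0038 0 0; 0.1538 0.0038 0 0; 0.1613 0.0038 0 0"

```text
t: 33.08
tcp_pos: [0.6047, 0.2027, 0.0718]
tool_rot: [0.0, 1.0, 0.0, -0.0]
force: [-0.6, -0.6, -0.1]
opening: 0.582
grasp_force: 31.3
```

Request:
jog_arm --motion "0 0 0 0; 0 0 0 0; 0 0 0 0"

```text
t: 33.45
tcp_pos: [0.603, 0.2033, 0.0724]
tool_rot: [-0.0, 1.0, 0.001, -0.0]
force: [-0.1, -0.3, 0.0]
opening: 0.585
grasp_force: 31.3
```

```bash
python3 -c "
from h import *
im,d=ctrl.read_camera('side');cv2.imwrite('pics/s5.png',cv2.resize(im[90:210,170:330],None,fx=5,fy=5)[:,:,::-1])
go(.6035,.203,.018,90)"
```

```text
go [ 0.4  0.2 54.4] twist 0.1 | t 33.5 tcp [0.6031 0.2032 0.0724] cy -89.9 j7 -2.08 open 0.581 gf 31.3 F [0.1 1.3 0. ]
```

View pics/s5.png

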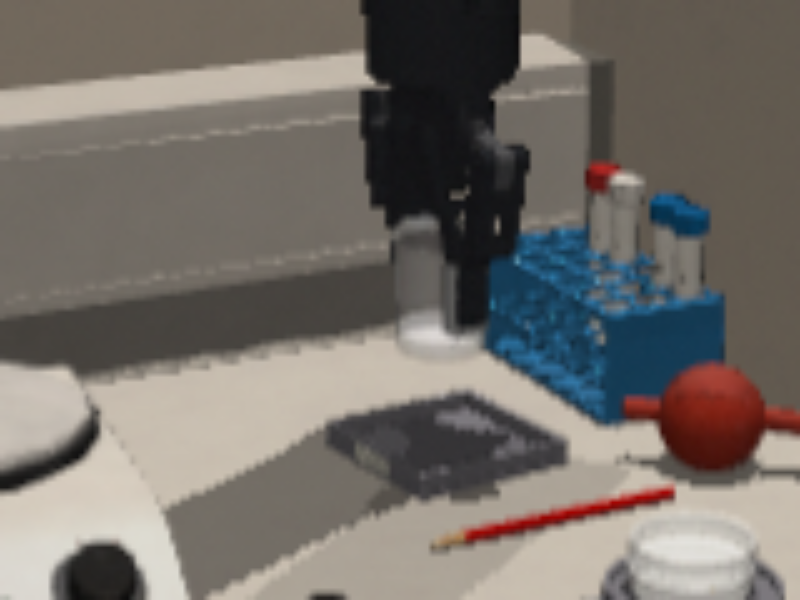

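The beaker hangs upright at crop position (440,290), over the tray at (447,440).

Scaled: 54 mm is 0.0675, 51 mm is 0.0638.

Request:
jog_arm --motion "0 0 0.0188 0; 0 0 0.0363 0; 0 0 0.05 0; 0 0 0.0588 0; 0 0 0.0638 0; 0 0 0.0675 0; 0 0 0.0675 0; 0 0 0.0675 0"

```text
t: 34.5
tcp_pos: [0.6038, 0.2031, 0.0186]
tool_rot: [-0.0, 1.0, 0.001, 0.0]
force: [0.3, -0.6, -0.6]
opening: 0.582
grasp_force: 31.3
```

Scaled: -130 mm is -0.1625, -80 mm is -0.1.

Request:
jog_arm --motion "0 0 0 0; 0 0 0 0; 0 0 0 0; 0 0 0 0; 0 0 -0.0125 0; 0 0 -0.0438 0; 0 0 -0.1 0; 0 0 -0.1625 0" --hand 0

```text
t: 35.5
tcp_pos: [0.6032, 0.2029, 0.1498]
tool_rot: [0.0, 1.0, 0.001, -0.0]
force: [0.5, 0.6, -0.6]
opening: 1.002
grasp_force: 0.0
```

Scaled: -120 mm is -0.15, -100 mm is -0.125.

Request:
jog_arm --motion "-0.0125 0 -0.025 0; -0.0625 -0.0063 -0.05 0; -0.1 -0.0125 -0.075 0; -0.125 -0.0125 -0.075 0; -0.15 -0.0125 -0.075 0; -0.15 -0.0125 -0.075 0"

```text
t: 36.25
tcp_pos: [0.4817, 0.2128, 0.2082]
tool_rot: [0.0, 1.0, 0.001, -0.001]
force: [0.3, 1.4, -1.0]
opening: 0.998
grasp_force: 0.0
```

```bash
python3 -c "
from h import *
im,d=ctrl.read_camera('side');t,_=ctrl.read_camera('top')
a=cv2.resize(im[100:280,140:400],None,fx=2.2,fy=2.2);b=cv2.resize(t[110:200,160:400],(572,214));cv2.imwrite('pics/f.png',np.vstack([a,b])[:,:,::-1])
go(.6,.2,.2,90)"
```

```text
go [116.3  12.9   8.3] twist 0.1 | t 36.35 tcp [0.4836 0.2127 0.2083] cy -89.9 j7 -2.16 open 0.999 gf 0.0 F [-0.3 -1.2  0.4]
```

View pics/f.png

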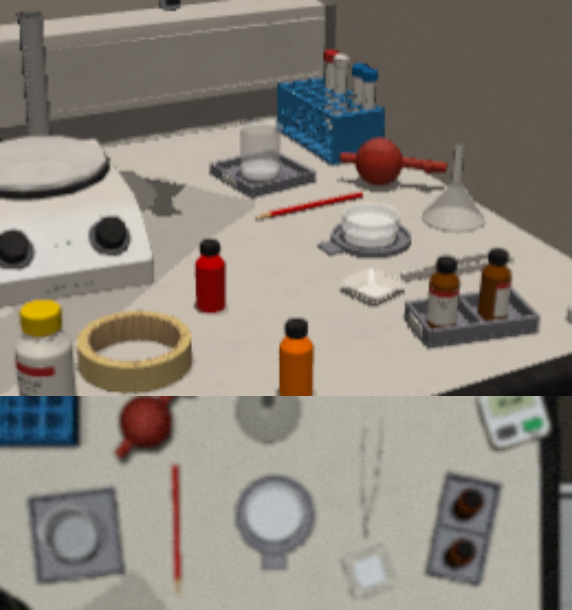

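The final picture shows the beaker upright in the tray at (260,150), the dishes stacked in the holder at (370,225) and a bottle in each rack bay at (445,290) and (495,283). The arm is clear of everything.

```bash
python3 -c "
from h import *
print(ctrl.job_done())"
```

```text
the job is handed in; nothing more can be done
None
```

I placed all five things and handed the job in at about 36 s of the 134 s; the last picture showed the dishes stacked in the holder, a bottle upright in each bay, the beaker upright in the tray, and the look-alikes untouched. The hand-in call gave no verdict.

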